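# Save the good bearing, sweep the scrap into the bin

## Robot

A 7-joint arm with a two-finger parallel gripper is mounted at the origin on a cart in front of the work surface, level with it; the furniture and walls round the work are solid. World frame = base frame: x ahead of the robot, y to its left, z up, the work surface at z = 0. Lengths are in m, angles in rad, forces in N, time in s.
With the tool pointing down it reaches from about 0.4 to 0.875 m from the base axis. Payload 19.3 kg.
Tool frame: the origin (TCP) lies at the very end of the fingers, on their centre line; the grasp point (between the pads) lies 19 mm behind it; z points along the fingers, y is the line along which they close (so a half turn about z gives the same grasp; the last joint's range is limited). The gripper opens to 85 mm and grips with 20 to 120 N. Pads are 22 mm wide; open, the fingers measure 114 mm over their backs; the gripper's body (76 mm by 85 mm) begins 54 mm behind the grasp point. The pads swing forward as they close: fully open they stand 13 mm farther back than shut.
Start: joints at [-0.07, 0.521, -0.036, 1.599, 0.021, 1.021, -0.113], TCP at [0.625, -0, 0.231] pointing down, gripper open.
Joint ranges: [-2.91, 2.91], [-0.3, 2.13], [-1.5, 1.42], [0.17, 2.43], [-1.26, 4.41], [0.16, 1.93], [-2.52, 2.52]. Speed limits (rad/s): [1.89, 1.89, 2.39, 2.39, 3.01, 3.01, 3.01].

## Interface

Orientations are given as [roll, pitch, yaw] about the fixed x, y, z axes, in that order (R = Rz(yaw) Ry(pitch) Rx(roll)).
In Python, from workcell import bot gives the robot as it stands. The module is installed in compiled form; this text tells all that it offers.
- The arm moves only by the tool apply_moves, never from a script. Its arguments are lists of equal length, an entry for each row: "claw": the finger opening in m, from 0 to 0.0854; "xyz": the shift along the tool's x, y, z in m, a list of three; "twist": the turn, a rotation vector about the tool's x, y, z in rad, a list of three. A call has 1 to 20 rows; each row shifts and turns the commanded pose from where the row before left it, along the tool's axes as they then stand; what a row does not reach is not made up. A row lasts 1/10 s, in which the tool goes at most 50 mm and 8.59 degrees, less where a joint would pass 70% of its speed; a pose out of reach is approached as far as the arm can. A call with a gripper value outside its range is refused whole. The fingers move at their own pace and stop on an object; "force" is the grip in N (left out, the last holds). Time passes only in rows, so rows that do not move let the fingers close. It gives the time, the measured TCP pose, the force, the opening and the grip force at its end, in the units of the state.
- bot.observe(): the state, without advancing time (a new reading comes with each control period).
- bot.grab_frame(name): name is "scene" or "side" or "wrist"; returns a dict with "img" (384x512x3 uint8, red, green, blue), "vfov" (degrees; the focal length in pixels is half the picture's height over the tangent of half this angle, whatever the lens; pixels are square), "cx", "cy" (the principal point, pixels), "view" (4x4, takes a point from world to camera coordinates). Camera axes: x right, y up, looking along -z (the intrinsics and any distortion apply to the point x, -y, -z); pixel columns grow to the right and rows downward; lengths in m; the calibration is good to about 2 mm. The wrist camera is an equidistant fisheye: a pixel r from the principal point sees the ray r / f radians off the axis. A picture is of the moment at which its call begins. There is no depth.
- bot.job_done(): hands the job in; it is judged then, once.
Trained networks look in the newest picture that a camera, given by its name, has taken for a name from the list of things; names that differ only in an ending like _2 or _b are one class to them, and where a whole thing is asked for, a point or a joint stands for the part that bears it (a point fixed in the world has none). Each returns a list of dicts, best first, with "score" (0 to 1); they miss things now and then, are a little off and sometimes report something else, mostly with a low value. They report only what shows in the picture. A call takes as long as a camera call.
- bot.find_in(camera, query): "position" ([x, y, z] in m, in world coordinates, good to about 4 mm: the middle of the surface that is visible of it).
The state is a dict: "clock": time; "qpos": joint angles; "qd": joint speeds; "joint_efforts": joint torques, N m; "position": TCP position; "tool_rot": TCP orientation; "force": force on the tool from outside, world axes, zero at the start; "moment": the same for the moment, N m; "grip_width": finger opening in m; "finger_force": force on a finger pad.
Only numpy, scipy, OpenCV 4.12 (cv2) and the standard library are available. Lean on these libraries where they do the work, as an engineer would, in place of code of your own. Each camera call takes 0.05 s, during which the arm holds its last target. There are 200 camera calls.

## Task

Clear the aluminium trough under the light bar. First lift the good steel ball bearing out from among the scrap and set it down gently, lying flat, in the blue parts tray; then push or carry all three white nylon scrap blocks out of the trough into the grey bin. Leave bin and tray standing where they are, and do not disturb the yellow wheel in front of the stand.

Things in the scene. Friction and masses are not known exactly. Their poses are not given: they have to be found in the camera images.
- stand: fixed green inspection stand, turned up to about 15 degrees clockwise from above. Origin on the trolley top under the trough's middle; y axis along the trough, x axis across it, away from the robot. Two posts behind the trough (x = 55 to 75 mm, y = 40 and 90 mm) carry a light bar over it. A hand pointing straight down cannot get at the trough; one leaning 25 to 40 degrees (fingers forward and down) reaches in from the front
- trough (a point): middle of the aluminium trough's flat floor, 112 mm above the trolley, axes as the stand's. 300 mm long along y, 58 mm wide between two lips 12 mm high and 3 mm thick; both ends are open, no lips. Plate 6 mm thick. Smooth. Scrap cannot slip past closed fingers 16 mm wide or more moved along its middle, but several blocks pushed at once can wedge across it: push them one by one, the one nearest the bin first
- light_bar (a point): middle of the dark light bar's underside, 135 mm above the trough floor, axes as the stand's. The bar runs along y over the whole trough, 295 mm long, 47 mm wide in x (from the trough's middle line to 47 mm behind it), with its arms 33 mm high
- bearing: good steel ball bearing, 47 mm outside diameter, 14 mm thick, 0.1 kg, lying flat in the trough in one of four places 70 mm apart (y about -105, -35, 35, 105 mm from the middle), scrap in the other three. Origin: centre of its underside, z up; its yaw means nothing. At least about 27 mm is free beside it along the trough
- scrap_a: white nylon slide block, scrap, 44 mm long along its own y, 22 wide along its own x and 18 tall (plus a small screw boss on top, to 22); lies flat in the trough, roughly crosswise to it (its y within about 10 degrees of the trough's x). Origin: centre of its underside, z up. 16 to 40 g
- scrap_b: white nylon slide block, scrap, 50 mm long along its own y, 24 wide along its own x and 20 tall (plus a small screw boss on top, to 24); lies flat in the trough, roughly crosswise to it (its y within about 10 degrees of the trough's x). Origin: centre of its underside, z up. 16 to 40 g
- scrap_c: white nylon slide block, scrap, 44 mm long along its own y, 22 wide along its own x and 18 tall (plus a small screw boss on top, to 22); lies flat in the trough, roughly crosswise to it (its y within about 10 degrees of the trough's x). Origin: centre of its underside, z up. 16 to 40 g
- tray: shallow blue parts tray with grey felt bottom, 150 mm (own x) by 180 mm (own y), open at the top, walls 4 mm thick and 16 mm high, floor 4 mm above the trolley. Loose, 0.5 kg. Origin: centre of its underside. Stands at either end of the trough, axes about parallel to the stand's (within 2 degrees), centre 229 mm along y from the trough's middle, its rim 11 mm under the trough's end
- bin: grey plastic bin, open at the top, 150 mm (own x) by 210 mm (own y), 86 mm high; inside 128 by 188 mm, floor 3 mm. Loose, 0.5 kg. Origin: centre of its underside. Stands at the end of the trough opposite the tray, axes about parallel to the stand's, centre 229 mm along y from the trough's middle: the trough's end reaches 15 mm over its inside, so that what is pushed off falls in
- yellow_wheel: yellow wheel with a bearing, 56 mm diameter, 22 mm thick, lying flat on the trolley in front of the stand; a bystander. Origin: centre of its underside

How it is judged:
By the outcome, as a careful person would: the job done as asked, in the order asked, and still so for the second after the job is handed in, with the robot touching nothing.
It also fails if it takes over 70 s, if anything falls off the work surface, if the arm or the gripper's body presses on something with over 40 N, if the wrist force passes 120 N, or if a joint passes its speed limit or range.

## Working session

There is one attempt and no reset: what is moved stays moved. The work goes in short steps, Python scripts to look and compute and a tool call to move; the robot and the scene stay as the last step left them, time stands still between calls to the robot, and variables do not carry over. Pictures are saved under pics/ and viewed, at most 10 in all, crops included, and the job is handed in when it is done.

Besides the shell and the picture viewer there is one more tool, called by a JSON object that holds its "fn" and its "kwargs". apply_moves: Moves the arm, as the interface text tells. Its arguments: {"type":"object","properties":{"claw":{"type":"array"},"xyz":{"type":"array"},"twist":{"type":"array"},"force":{"type":"number"}},"required":["claw","xyz","twist"]}

```bash
mkdir -p pics; python3 - <<'E'
from workcell import bot
import cv2,numpy as np
for c in ["scene","side","wrist"]:
    f=bot.grab_frame(c); cv2.imwrite(f"pics/{c}0.png",f["img"][:,:,::-1])
    print(c,f["vfov"],f["cx"],f["cy"],np.round(f["view"],3).tolist())
    for q in ["bearing","scrap_a","tray","bin","yellow_wheel","stand","light_bar","trough"]:
        try: print(q,[(round(d["score"],2),np.round(d["position"],3).tolist()) for d in bot.find_in(c,q)[:5]])
        except Exception as e: print(q,e)
s=bot.observe();print(s)
a=cv2.imread("pics/scene0.png");b=cv2.imread("pics/side0.png")
E
```

```text
scene 46.01945742708584 255.95407317077405 191.47818325764493 [[-0.698, -0.716, -0.007, 0.391], [0.527, -0.521, 0.671, -0.325], [-0.484, 0.465, 0.741, -1.081], [0.0, 0.0, 0.0, 1.0]]
bearing [(0.47, [0.497, 0.145, 0.128])]
scrap_a [(0.56, [0.477, 0.077, 0.131]), (0.52, [0.468, 0.009, 0.127]), (0.44, [0.453, -0.063, 0.131])]
tray [(0.93, [0.427, -0.201, 0.009]), (0.24, [0.455, -0.062, 0.128])]
bin [(0.74, [0.534, 0.262, 0.025])]
yellow_wheel [(0.75, [0.398, 0.122, 0.025])]
stand [(0.57, [0.494, 0.077, 0.139])]
light_bar [(0.88, [0.492, 0.076, 0.134]), (0.17, [0.451, -0.059, 0.127])]
trough [(0.72, [0.491, 0.075, 0.139]), (0.61, [0.427, -0.2, 0.009])]
side 47.73693629613229 252.5823977838439 187.94970342153638 [[0.75, 0.662, 0.02, -0.424], [-0.315, 0.331, 0.889, -0.018], [0.582, -0.673, 0.457, -1.237], [0.0, 0.0, 0.0, 1.0]]
bearing [(0.56, [0.509, 0.141, 0.128])]
scrap_a [(0.85, [0.462, -0.072, 0.126]), (0.73, [0.477, -0.004, 0.126]), (0.59, [0.488, 0.068, 0.132])]
tray [(0.63, [0.437, -0.194, 0.006])]
bin [(0.78, [0.564, 0.304, 0.046])]
yellow_wheel [(0.48, [0.418, 0.101, 0.017])]
stan
[... 712 characters left out ...]
1.35, 'qpos': array([-0.07019155,  0.52142776, -0.03631474,  1.59948645,  0.02122012,
        1.0210875 , -0.11280149]), 'qd': array([-0.00022601,  0.00033048,  0.0004308 , -0.00127268,  0.00053112,
        0.00026704, -0.0004846 ]), 'joint_efforts': array([ 8.94382138e-04, -9.26840186e+01,  1.97903708e+00, -3.70247626e+01,
        1.81835401e-02,  2.02392599e-03,  2.52775618e-05]), 'position': array([ 6.25001031e-01, -2.58639894e-05,  2.31278170e-01]), 'tool_rot': array([-3.14156960e+00,  9.85692677e-06,  1.57076652e+00]), 'force': array([ 0.6689309 , -0.54710408, -0.21143364]), 'moment': array([-0.02715947, -0.01572974,  0.01306134]), 'finger_force': 0.0, 'grip_width': 0.08507179809480911}
```

View pictures.

View pics/scene0.png

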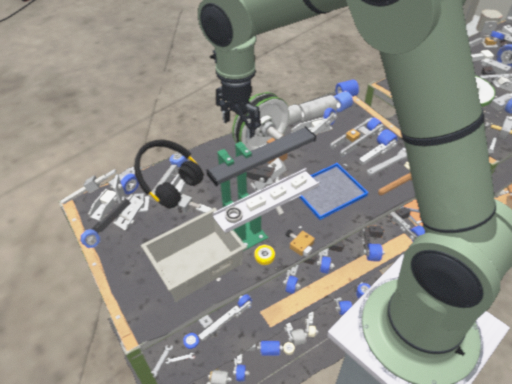

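View pics/side0.png

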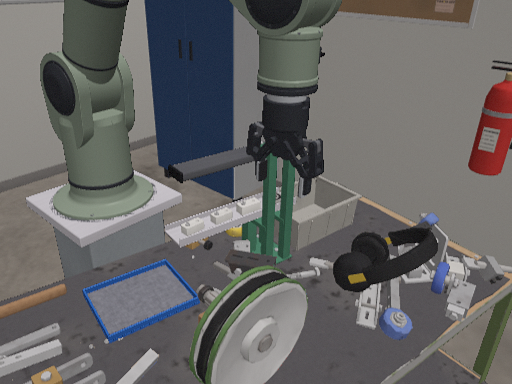

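View pics/wrist0.png

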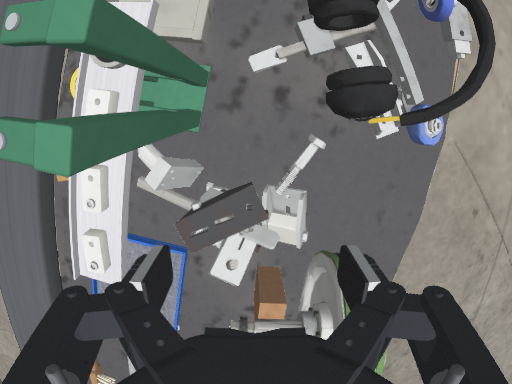

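```bash
python3 - <<'E'
import cv2
a=cv2.imread("pics/scene0.png")[160:300,195:375];b=cv2.imread("pics/side0.png")[175:340,75:315]
cv2.imwrite("pics/sc.png",cv2.resize(a,None,fx=4,fy=4,interpolation=cv2.INTER_CUBIC))
cv2.imwrite("pics/sd.png",cv2.resize(b,None,fx=3.3,fy=3.3,interpolation=cv2.INTER_CUBIC))
E
```

```text
(no output)
```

View pics/sc.png

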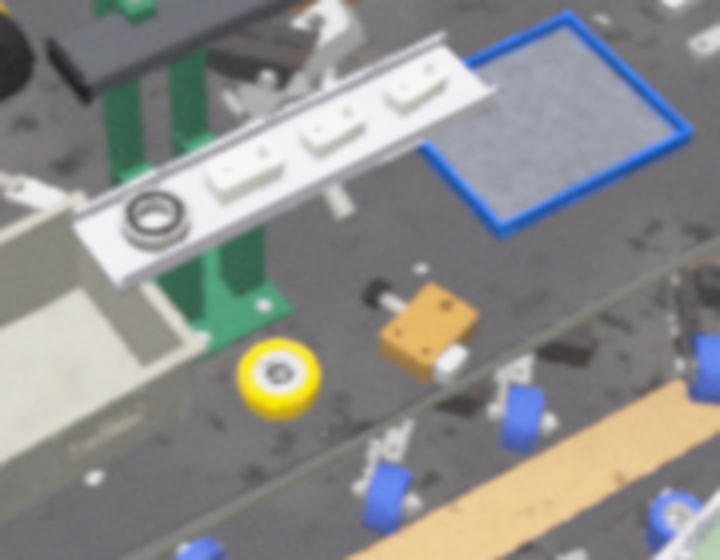

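View pics/sd.png

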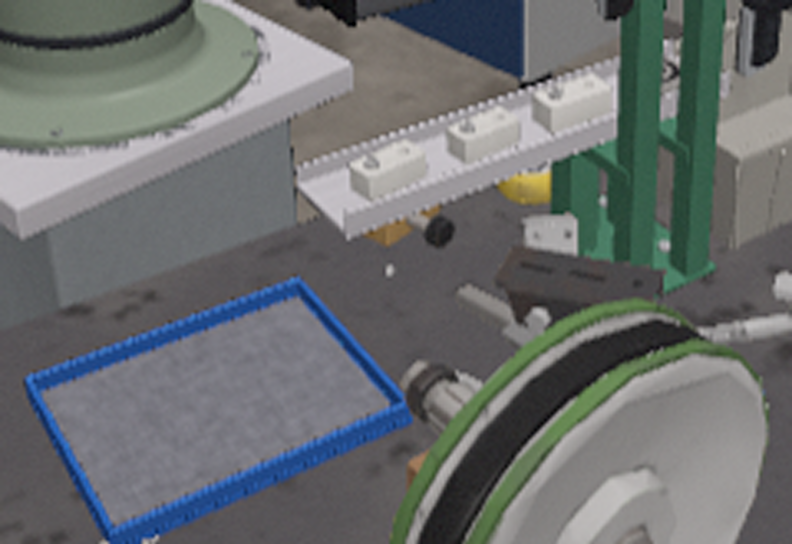

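```bash
cat > h.py <<'E'
import numpy as np,cv2
def P(f):
    F=192/np.tan(np.radians(f["vfov"])/2)
    K=np.array([[F,0,f["cx"]],[0,F,f["cy"]],[0,0,1]]); return K@np.diag([1,-1,-1])@np.array(f["view"])[:3]
def tri(Pa,a,Pb,b):
    X=cv2.triangulatePoints(Pa,Pb,np.array(a,float),np.array(b,float)).ravel(); return X[:3]/X[3]
E
python3 - <<'E'
from h import *
from workcell import bot
Pa=P(bot.grab_frame("scene"));Pb=P(bot.grab_frame("side"))
def s(u,v):return (195+(u-1.5)/4,160+(v-1.5)/4)
def d(u,v):return (75+(u-1.2)/3.3,175+(v-1.2)/3.3)
L={"bearing":((155,210),(670,70)),"s+35":((244,163),(572,94)),"s-35":((333,122),(483,127)),"s-105":((418,80),(388,162)),
"lipfront_end":((493,91),(298,169)),"lipback_end":((443,36),(348,211)),
"tray_near-y":((692,130),(28,380)),"tray_far-y":((568,14),(112,535)),"tray_near+y":((502,235),(298,283))}
X={}
for k,(a,b) in L.items():
    x=tri(Pa,s(*a),Pb,d(*b)); X[k]=x
    e=[np.linalg.norm((Q@np.r_[x,1])[:2]/(Q@np.r_[x,1])[2]-p) for Q,p in((Pa,s(*a)),(Pb,d(*b)))]
    print(k,x.round(4),np.round(e,2))
print("tray c",(X["tray_far-y"]+X["tray_near+y"])/2, [np.degrees(np.arctan2(*(X["tray_near+y"]-X["tray_near-y"])[:2]))])
v=X["bearing"]-X["s-105"];print(np.degrees(np.arctan2(v[0],v[1])),np.linalg.norm(v[:2]))
E
```

```text
bearing [0.5022 0.1446 0.124 ] [2.28 2.79]
s+35 [0.4836 0.0742 0.1272] [0.09 0.12]
s-35 [0.469  0.0055 0.1255] [0.01 0.01]
s-105 [ 0.4557 -0.0637  0.1251] [0.24 0.35]
lipfront_end [ 0.4155 -0.0988  0.1186] [0.39 0.57]
lipback_end [ 0.4743 -0.111   0.1212] [0.2  0.32]
tray_near-y [ 0.3438 -0.2569  0.0117] [0.18 0.3 ]
tray_far-y [ 0.4879 -0.2898  0.011 ] [0.08 0.15]
tray_near+y [ 0.3804 -0.0824  0.0064] [0.06 0.08]
tray c [ 0.43414974 -0.18610413  0.00870571] [np.float64(11.839853870732947)]
12.582619581543867 0.21341850012024968
```

{"fn": "apply_moves", "kwargs": {"claw": [0.07,0.07,0.07,0.07,0.07,0.07,0.07,0.07,0.07,0.07,0.07,0.07,0.07,0.07,0.07,0.07,0.07,0.07,0.07,0.07], "xyz": [[0,0,-0.03],[0,0,-0.03],[0,0,-0.03],[0,0,-0.03],[0,0,-0.03],[0,0,-0.02],[0,-0.03,0],[0,-0.03,0],[0,-0.03,0],[0,-0.03,0],[0,-0.03,0],[0,-0.03,0],[0,0,0],[0,0,0],[0,0,0],[0,0,0],[0,0,0],[0,0,0],[0,0,0],[0,0,0]], "twist": [[0,0,0],[0,0,0],[0,0,0],[0,0,0],[0,0,0],[0,0,-0.06],[0,0,0],[0,0,0],[0,0,0],[0,0,0],[0,0,0],[0,0,0],[0,0,-0.14],[0,0,-0.14],[0,0,-0.14],[0,0,-0.14],[0,0,-0.14],[0,0,-0.14],[0,0,-0.14],[0,0,0]]}}

```text
clock: 3.45
position: [0.4453, -0.0108, 0.4014]
tool_rot: [3.141, 0.0, 2.614]
force: [-0.5, -0.2, -0.2]
grip_width: 0.0698
finger_force: 0.0
```

{"fn": "apply_moves", "kwargs": {"claw": [0.07,0.07,0.07,0.07,0.07,0.07,0.07,0.07,0.07,0.07,0.07,0.07,0.07,0.07,0.07,0.07,0.07], "xyz": [[0,0,0],[0,0,0],[0,0,0],[0,0,0],[0,0,0],[0,0,0],[0,0,0],[0,0.033,0],[0,0.033,0],[0,0.033,0],[0,0.033,0],[0,0.032,0],[0.03,0,0.02],[0.03,0,0.02],[0.03,0,0.02],[0.03,0,0.02],[0,0,0]], "twist": [[0,0,-0.106],[0,0,-0.106],[0,0,-0.106],[0,-0.131,0],[0,-0.131,0],[0,-0.131,0],[0,-0.131,0],[0,0,0],[0,0,0],[0,0,0],[0,0,0],[0,0,0],[0,0,0],[0,0,0],[0,0,0],[0,0,0],[0,0,0]]}}

```text
clock: 5.15
position: [0.4153, 0.1625, 0.269]
tool_rot: [-3.141, 0.521, 2.927]
force: [0.6, -0.4, 0.4]
grip_width: 0.0702
finger_force: 0.0
```

```bash
cat >> h.py <<'E'
def ray(f,u,v):
    F=192/np.tan(np.radians(f["vfov"])/2); d=np.array([u-f["cx"],v-f["cy"]]); r=np.hypot(*d); t=r/F
    c=np.array([d[0]/r*np.sin(t),-d[1]/r*np.sin(t),-np.cos(t)]); V=np.array(f["view"]); R=V[:3,:3]
    return -R.T@V[:3,3], R.T@c
def at_z(f,u,v,z):
    o,d=ray(f,u,v); return o+d*(z-o[2])/d[2]
def proj(f,X):
    F=192/np.tan(np.radians(f["vfov"])/2); c=(np.array(f["view"])@np.r_[X,1])[:3]
    t=np.arctan2(np.hypot(c[0],c[1]),-c[2]); k=F*t/np.hypot(c[0],c[1]); return np.array([f["cx"]+k*c[0],f["cy"]-k*c[1]])
E
python3 - <<'E'
from h import *
from workcell import bot
import pickle
f=bot.grab_frame("wrist"); pickle.dump(f,open("w1.pkl","wb"))
for q in ["bearing","scrap_a"]: print(q,[(round(d["score"],2),np.round(d["position"],4).tolist()) for d in bot.find_in("wrist",q)])
im=f["img"][:,:,::-1].copy(); cv2.imwrite("pics/w1.png",cv2.resize(im,None,fx=1.5,fy=1.5,interpolation=cv2.INTER_CUBIC))
print(-np.array(f["view"])[:3,:3].T@np.array(f["view"])[:3,3],bot.observe()["qpos"].round(2))
E
```

```text
bearing [(0.69, [0.4756, 0.0778, 0.1311]), (0.34, [0.4902, 0.0935, 0.1201])]
scrap_a [(0.94, [0.4605, 0.0128, 0.1322]), (0.79, [0.4784, 0.0756, 0.1339]), (0.71, [0.4515, -0.0532, 0.126])]
[0.28465767 0.19085119 0.35610333] [-0.21  0.06 -0.64  2.28  0.81  0.7  -0.1 ]
```

View pics/w1.png

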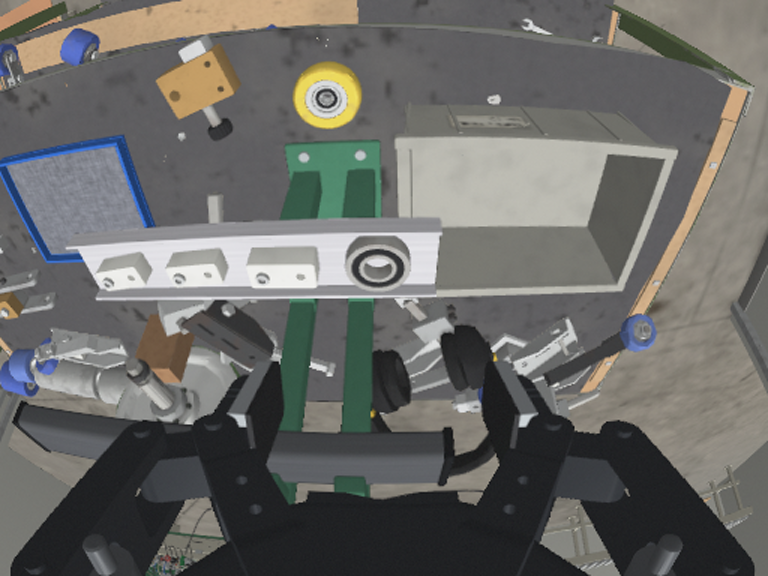

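```bash
python3 - <<'E'
from h import *
import pickle
f=pickle.load(open("w1.pkl","rb"))
def p(u,v,z): return at_z(f,(u-.25)/1.5,(v-.25)/1.5,z).round(4)
print("bearing",p(378,265,.126),"+-",p(347,265,.126),p(410,265,.126))
print("lip ends",p(441,219,.124),p(441,291,.124),"left",p(68,248,.124),p(98,297,.124))
for k,(u,v) in {"a":(285,262),"b":(200,262),"c":(126,265)}.items(): print(k,p(u,v,.131))
print("tray corners",p(2,160,.016),p(124,137,.016),p(153,232,.016),p(50,262,.016))
print("bin inner",p(398,138,.086),p(674,151,.086),p(622,290,.086))
print("wheel",p(327,95,.022))
E
```

```text
bearing [0.4935 0.142  0.126 ] +- [0.4888 0.1206 0.126 ] [0.4982 0.1641 0.126 ]
lip ends [0.4637 0.1908 0.124 ] [0.5315 0.1824 0.124 ] left [ 0.4181 -0.1002  0.124 ] [ 0.4758 -0.1102  0.124 ]
a [0.4721 0.0805 0.131 ]
b [0.4573 0.018  0.131 ]
c [ 0.4445 -0.0467  0.131 ]
tray corners [ 0.3442 -0.2436  0.016 ] [ 0.3826 -0.0731  0.016 ] [ 0.4926 -0.1034  0.016 ] [ 0.4913 -0.2842  0.016 ]
bin inner [0.4193 0.1719 0.086 ] [0.4564 0.3809 0.086 ] [0.6083 0.3576 0.086 ]
wheel [0.4008 0.121  0.022 ]
```

{"fn": "apply_moves", "kwargs": {"claw": [0.07,0.07,0.07,0.07,0.07,0.07], "xyz": [[0,0,0.025],[0,0,0.025],[0,0,0.025],[0,0,0.025],[0,0,0.02],[0,0,0]], "twist": [[0,0,0],[0,0,0],[0,0,0],[0,0,0],[0,0,0],[0,0,0]]}}

```text
clock: 5.9
position: [0.4774, 0.1495, 0.1674]
tool_rot: [-3.141, 0.523, 2.926]
force: [-0.0, 0.5, 0.7]
grip_width: 0.07
finger_force: 0.0
```

```bash
python3 - <<'E'
from h import *
from workcell import bot
import pickle
f=bot.grab_frame("wrist"); pickle.dump(f,open("w2.pkl","wb"))
s=bot.observe();print(s["position"],s["tool_rot"],s["qpos"].round(2))
for q in ["bearing"]: print(q,[(round(d["score"],2),np.round(d["position"],4).tolist()) for d in bot.find_in("wrist",q)])
im=f["img"][:,:,::-1].copy(); cv2.imwrite("pics/w2.png",cv2.resize(im,None,fx=1.5,fy=1.5,interpolation=cv2.INTER_CUBIC))
E
```

```text
[0.47691751 0.14997622 0.16838399] [3.14144748 0.52389796 2.92641372] [-0.25  0.35 -0.53  2.32  1.32  0.61 -0.53]
bearing [(0.56, [0.4863, 0.1416, 0.1216])]
```

View pics/w2.png

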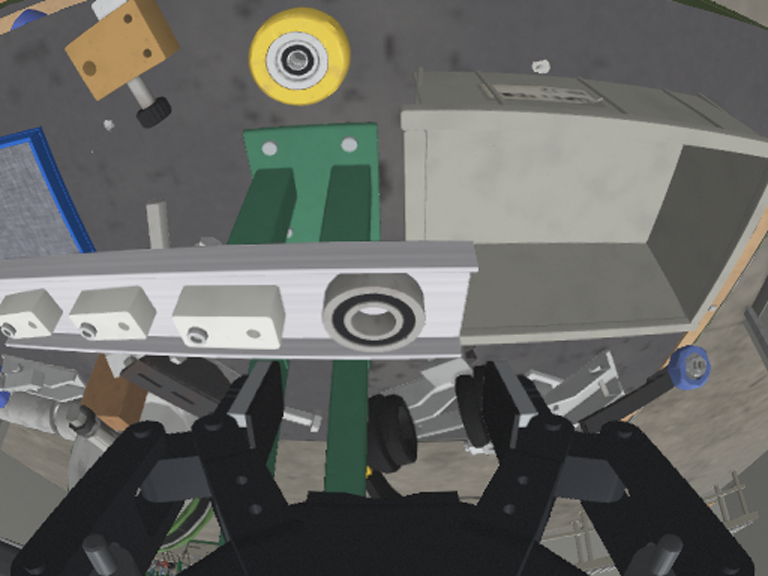

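```bash
python3 - <<'E'
from h import *
import pickle
from scipy.spatial.transform import Rotation as R
f1=pickle.load(open("w1.pkl","rb"));f2=pickle.load(open("w2.pkl","rb"))
def mid(a,b):
    o1,d1=ray(f1,*[(t-.25)/1.5 for t in a]);o2,d2=ray(f2,*[(t-.25)/1.5 for t in b])
    t=np.linalg.lstsq(np.c_[d1,-d2],o2-o1,rcond=None)[0]; A=o1+d1*t[0];B=o2+d2*t[1]; return ((A+B)/2).round(4),np.linalg.norm(A-B).round(4)
print("bearing",mid((378,265),(374.5,316)),"front lip end top",mid((441,220),(476,243)),"back lip end top",mid((441,290),(463,339)))
print("boss a",mid((263,279),(197,334)))
for u,v in((374.5,316),(324,312),(425.5,312)): print(at_z(f2,(u-.25)/1.5,(v-.25)/1.5,.126))
Rt=R.from_euler("xyz",[3.1414,.5239,2.9264]).as_matrix();print(Rt.round(3).tolist())
for b in ([.497,.1435,.121],[.494,.142,.121]): print(Rt.T@(np.array(b)-[.4772,.1498,.168]))
E
```

```text
bearing (array([0.4943, 0.1419, 0.1252]), np.float64(0.0002)) front lip end top (array([0.4769, 0.191 , 0.1074]), np.float64(0.001)) back lip end top (array([0.5641, 0.1808, 0.0924]), np.float64(0.0012))
boss a (array([0.4814, 0.0596, 0.1335]), np.float64(0.001))
[0.49337121 0.14229199 0.126     ]
[0.48605727 0.12105643 0.126     ]
[0.49552167 0.16485049 0.126     ]
[[-0.846, 0.213, 0.489], [0.185, 0.977, -0.107], [-0.5, 0.0, -0.866]]
[ 0.00559853 -0.00193652  0.05104543]
[ 0.0078589  -0.00404228  0.0497391 ]
```

{"fn": "apply_moves", "kwargs": {"claw": [0.07,0.07,0.07,0.07,0.07,0.07], "xyz": [[0.006,-0.004,0.01],[0,0,0.015],[0,0,0.015],[0,0,0.01],[0,0,0.005],[0,0,0]], "twist": [[0,0,0],[0,0,0],[0,0,0],[0,0,0],[0,0,0],[0,0,0]]}}

```text
clock: 6.6
position: [0.4985, 0.1424, 0.1194]
tool_rot: [3.14, 0.528, 2.928]
force: [-3.2, 1.6, 13.9]
grip_width: 0.0699
finger_force: 6.6
```

{"fn": "apply_moves", "kwargs": {"claw": [0.07,0.07,0.07], "xyz": [[0,0,-0.003],[0,0,0],[0,0,0]], "twist": [[0,0,0],[0,0,0],[0,0,0]]}}

```text
clock: 6.9
position: [0.496, 0.1421, 0.1209]
tool_rot: [3.141, 0.525, 2.928]
force: [0.1, 0.5, -1.0]
grip_width: 0.0699
finger_force: 0.0
```

```bash
python3 - <<'E'
from h import *
from workcell import bot
import pickle
f=bot.grab_frame("wrist"); pickle.dump(f,open("w3.pkl","wb"))
s=bot.observe();print(s["position"],s["force"],s["moment"],s["finger_force"],s["qpos"].round(2))
im=f["img"][:,:,::-1].copy(); cv2.imwrite("pics/w3.png",cv2.resize(im[170:384],None,fx=1.5,fy=1.5,interpolation=cv2.INTER_CUBIC))
E
```

```text
[0.49593976 0.14205562 0.12068225] [-0.65022674  0.76034115  0.12944374] [ 0.10647285  0.49549213 -0.01056643] 0.0 [-0.24  0.47 -0.49  2.32  1.56  0.61 -0.73]
```

View pics/w3.png

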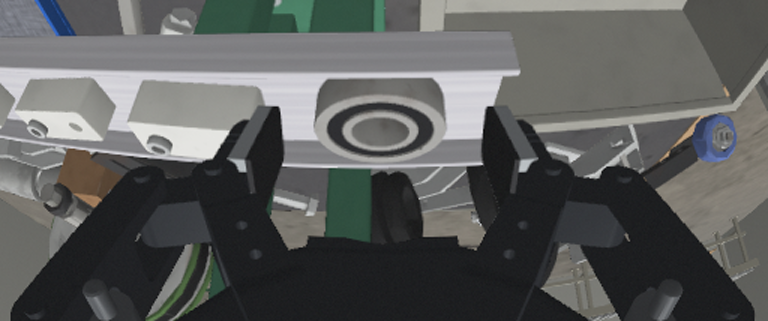

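{"fn": "apply_moves", "kwargs": {"claw": [0.057,0.057,0.057,0.057,0.057,0.057,0.057], "xyz": [[0,0,-0.01],[0,0,0],[0,0,0.005],[0,0,0.005],[0,0,0.002],[0,0,0.002],[0,0,0]], "twist": [[0,0,0],[0,0,0],[0,0,0],[0,0,0],[0,0,0],[0,0,0],[0,0,0]]}}

```text
clock: 7.65
position: [0.4976, 0.1415, 0.1161]
tool_rot: [-3.141, 0.523, 2.929]
force: [0.0, 0.5, 1.0]
grip_width: 0.0572
finger_force: 0.0
```

{"fn": "apply_moves", "kwargs": {"claw": [0.04,0.04,0.04,0.04,0.04,0.04], "xyz": [[0,0,0],[0,0,0],[0,0,0],[0,0,0],[0,0,0],[0,0,0]], "twist": [[0,0,0],[0,0,0],[0,0,0],[0,0,0],[0,0,0],[0,0,0]], "force": 45}}

```text
clock: 8.25
position: [0.4977, 0.1416, 0.1168]
tool_rot: [3.142, 0.524, 2.929]
force: [-2.5, -0.5, 6.1]
grip_width: 0.0442
finger_force: 45.8
```

```bash
python3 - <<'E'
from h import *
from workcell import bot
import pickle
f=pickle.load(open("w3.pkl","rb"))
for u,v in((380,128),(315,120),(446,118),(380,162)): print(at_z(f,(u-.25)/1.5,170+(v-.25)/1.5,.126).round(4))
s=bot.observe();print(s["grip_width"],s["finger_force"],s["force"],s["moment"])
f=bot.grab_frame("wrist")
im=f["img"][:,:,::-1].copy(); cv2.imwrite("pics/w4.png",cv2.resize(im[190:340,130:390],None,fx=3,fy=3,interpolation=cv2.INTER_CUBIC))
E
```

```text
[0.4942 0.1415 0.126 ]
[0.4849 0.1209 0.126 ]
[0.493  0.1646 0.126 ]
[0.5195 0.136  0.126 ]
0.04419652325484791 45.75224331318168 [-2.53744796 -0.47699387  6.11623924] [-0.15934557  0.39315445 -0.08253944]
```

View pics/w4.png

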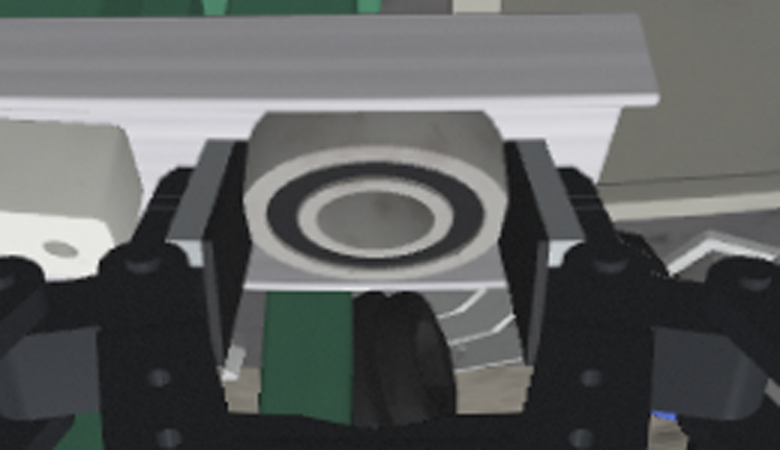

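{"fn": "apply_moves", "kwargs": {"claw": [0.04,0.04,0.04,0.04,0.04,0.04,0.04,0.04,0.04,0.04,0.04,0.04], "xyz": [[-0.002,0,-0.0035],[-0.002,0,-0.0035],[-0.0036,0,-0.0063],[-0.0037,0,-0.0064],[-0.0037,0,-0.0063],[0,0,0],[0.013,0,-0.0075],[0.013,0,-0.0075],[0.013,0,-0.0075],[0.013,0,-0.0075],[0,0,0],[0,0,0]], "twist": [[0,0,0],[0,0,0],[0,0,0],[0,0,0],[0,0,0],[0,0,0],[0,0,0],[0,0,0],[0,0,0],[0,0,0],[0,0,0],[0,0,0]]}}

```text
clock: 9.5
position: [0.4392, 0.1543, 0.1466]
tool_rot: [-3.142, 0.524, 2.929]
force: [0.6, 0.4, -1.5]
grip_width: 0.0443
finger_force: 46.0
```

```bash
python3 - <<'E'
from workcell import bot
s=bot.observe();print(s["position"],s["qpos"].round(2))
E
```

```text
[0.43920804 0.15434153 0.146551  ] [-0.31  0.37 -0.55  2.4   1.43  0.64 -0.74]
```

{"fn": "apply_moves", "kwargs": {"claw": [0.04,0.04,0.04,0.04,0.04,0.04,0.04,0.04,0.04,0.04,0.04,0.04,0.04,0.04,0.04,0.04,0.04,0.04,0.04,0.04], "xyz": [[-0.01,0,-0.0174],[-0.01,0,-0.0174],[-0.01,0,-0.0174],[-0.01,0,-0.0174],[-0.01,0,-0.0174],[-0.01,0,-0.0174],[0,-0.015,0],[0,-0.028,0],[0,-0.028,0],[0,-0.028,0],[0,-0.028,0],[0,-0.028,0],[0,-0.028,0],[0,-0.028,0],[0,-0.028,0],[0,-0.028,0],[0,-0.028,0],[0,-0.028,0],[0,-0.012,0],[0,0,0]], "twist": [[0,0,0],[0,0,0],[0,0,0],[0,0,0],[0,0,0],[0,0,0],[0,0,0],[0,0,0],[0,0,0],[0,0,0],[0,0,0],[0,0,0],[0,0,0],[0,0,0],[0,0,0],[0,0,0],[0,0,0],[0,0,0],[0,0,0],[0,0,0]]}}

```text
clock: 11.5
position: [0.3898, -0.066, 0.2679]
tool_rot: [3.135, 0.498, 2.924]
force: [0.4, -0.4, -1.3]
grip_width: 0.044
finger_force: 46.3
```

```bash
python3 - <<'E'
from workcell import bot
import numpy as np
s=bot.observe();print(s["position"],s["qpos"].round(2),s["grip_width"])
from scipy.spatial.transform import Rotation as R
M=R.from_euler("xyz",s["tool_rot"]).as_matrix();print(M.T@(np.array([.429,-.186,.16])-s["position"]))
E
```

```text
[ 0.38977019 -0.06601112  0.26787522] [ 1.03 -0.15 -0.98  2.43 -0.13  0.3   1.49] 0.0439888631801851
[-0.00489492 -0.1095023   0.12473436]
```

{"fn": "apply_moves", "kwargs": {"claw": [0.04,0.04,0.04,0.04,0.04,0.04,0.04,0.04], "xyz": [[0,0,0],[0,0,0],[0,0,0],[0,0,0],[0,0,0],[0,0,0],[0,0,0],[0,0,0]], "twist": [[-0.05,0,-0.087],[-0.06,0,-0.104],[-0.06,0,-0.104],[-0.06,0,-0.104],[-0.06,0,-0.104],[-0.06,0,-0.104],[-0.06,0,-0.104],[0,0,0]]}}

```text
clock: 12.3
position: [0.3884, -0.0643, 0.2696]
tool_rot: [3.126, 0.496, -2.94]
force: [-0.4, 1.1, -1.9]
grip_width: 0.0443
finger_force: 46.3
```

```bash
cat > st.py <<'E'
from workcell import bot
import numpy as np,sys
s=bot.observe();print(s["position"],s["tool_rot"].round(3),s["qpos"].round(2),s["grip_width"],s["finger_force"])
from scipy.spatial.transform import Rotation as R
M=R.from_euler("xyz",s["tool_rot"]).as_matrix();print("up in tool",M[2].round(3))
if len(sys.argv)>3: print("delta tool",(M.T@(np.array(sys.argv[1:4],float)-s["position"])).round(4))
E
python3 st.py .429 -.186 .25
```

```text
[ 0.38836492 -0.06426977  0.26963863] [ 3.126  0.496 -2.94 ] [ 0.42 -0.09 -0.23  2.42 -0.57  0.41  2.45] 0.0442768189153595 46.31496705856989
up in tool [-0.476  0.013 -0.879]
delta tool [-0.0042 -0.1278  0.0227]
```

{"fn": "apply_moves", "kwargs": {"claw": [0.04,0.04,0.04,0.04,0.04,0.04,0.04,0.04], "xyz": [[0,-0.02,0],[0,-0.02,0],[0,-0.025,0],[0,-0.025,0],[0,-0.025,0],[0,-0.013,0],[0,0,0.02],[0,0,0]], "twist": [[0,0,0],[0,0,0],[0,0,0],[0,0,0],[0,0,0],[0,0,0],[0,0,0],[0,0,0]]}}

```text
clock: 13.1
position: [0.4033, -0.1184, 0.2701]
tool_rot: [3.134, 0.508, -2.937]
force: [0.4, 1.3, -1.0]
grip_width: 0.0441
finger_force: 46.3
```

```bash
python3 st.py .429 -.186 .05
```

```text
[ 0.40334673 -0.11835261  0.27011015] [ 3.134  0.508 -2.937] [-0.43 -0.1   0.75  2.4  -0.49  0.42  2.51] 0.0441421932281355 46.32569902387331
up in tool [-0.486  0.006 -0.874]
delta tool [ 0.097  -0.0728  0.1974]
```

{"fn": "apply_moves", "kwargs": {"claw": [0.04,0.04,0.04,0.04,0.04,0.04,0.04,0.04,0.04,0.04], "xyz": [[0,0,0],[0,0,0],[0,0,0],[0,0,0],[0,0,0],[0,-0.02,0],[0,-0.02,0],[0,-0.02,0],[0,0,0.03],[0,0,0]], "twist": [[0.049,0,0.087],[0.049,0,0.087],[0.049,0,0.087],[0.049,0,0.087],[0,0,0],[0,0,0],[0,0,0],[0,0,0],[0,0,0],[0,0,0]]}}

```text
clock: 14.1
position: [0.4056, -0.1788, 0.2515]
tool_rot: [3.132, 0.498, 3.047]
force: [-0.2, -0.3, -1.5]
grip_width: 0.0444
finger_force: 46.4
```

```bash
python3 st.py .429 -.186 .05
```

```text
[ 0.40560066 -0.17884843  0.25145729] [3.132 0.498 3.047] [-0.21 -0.    0.62  2.4  -0.53  0.31  2.36] 0.04435592749910759 46.41703732777387
up in tool [-0.478  0.008 -0.878]
delta tool [ 0.0752 -0.0067  0.1884]
```

{"fn": "apply_moves", "kwargs": {"claw": [0.04,0.04,0.04,0.04,0.04,0.04,0.04,0.04,0.04], "xyz": [[0.003,-0.002,0.025],[0.01,-0.002,0.025],[0.01,-0.002,0.025],[0.01,0,0.025],[0.012,0,0.025],[0.015,0,0.028],[0.015,0,0.028],[0,0,0],[0,0,0]], "twist": [[0,0,0],[0,0,0],[0,0,0],[0,0,0],[0,0,0],[0,0,0],[0,0,0],[0,0,0],[0,0,0]]}}

```text
clock: 15.0
position: [0.4145, -0.1924, 0.1846]
tool_rot: [3.14, 0.446, 3.062]
force: [0.1, 0.0, -1.3]
grip_width: 0.0443
finger_force: 46.4
```

```bash
python3 st.py .432 -.186 .02; python3 - <<'E'
from workcell import bot
import numpy as np
bot.grab_frame("scene")
for c in("scene","side"):
    bot.grab_frame(c)
    for q in("bearing","tray"): print(c,q,[(round(d["score"],2),np.round(d["position"],3).tolist()) for d in bot.find_in(c,q)[:2]])
E
```

```text
[ 0.41447314 -0.19236648  0.18460929] [3.14  0.446 3.062] [ 0.57  0.2  -0.18  2.39 -0.66  0.16  2.52] 0.04425993643050776 46.41484713036334
up in tool [-0.431  0.001 -0.902]
delta tool [0.0557 0.0076 0.1558]
scene bearing [(0.54, [0.399, -0.181, 0.194])]
scene tray [(0.8, [0.424, -0.203, 0.008])]
side bearing [(0.63, [0.421, -0.195, 0.194])]
side tray [(0.74, [0.434, -0.198, 0.004])]
```

{"fn": "apply_moves", "kwargs": {"claw": [0.04,0.04,0.04,0.04,0.04,0.04,0.04,0.04,0.04,0.04,0.04,0.04,0.04,0.04,0.04,0.04,0.04,0.04,0.04,0.04], "xyz": [[-0.011,0,-0.023],[-0.011,0,-0.023],[-0.011,0,-0.023],[-0.011,0,-0.023],[-0.011,0,-0.023],[0,0,0],[0,0,0],[0,0,0],[0,0,0],[0,0,0],[-0.025,-0.02,0],[-0.025,-0.02,0],[-0.025,0,0],[0,0,0],[0,0,0],[0,0,0],[0,0,0],[0,0,0],[0,0,0],[0,0,0]], "twist": [[0,0,0],[0,0,0],[0,0,0],[0,0,0],[0,0,0],[0,0.09,0],[0,0.09,0],[0,0.09,0],[0,0.09,0],[0,0.086,0],[0,0,0],[0,0,0],[0,0,0],[0,0,0.12],[0,0,0.14],[0,0,0.14],[0,0,0.14],[0,0,0.14],[0,0,0.12],[0,0,0]]}}

```text
clock: 17.35
position: [0.4863, -0.2381, 0.3115]
tool_rot: [3.141, -0.001, 2.26]
force: [-0.0, -0.5, -1.2]
grip_width: 0.0443
finger_force: 46.5
```

```bash
python3 st.py .48 -.22 .3
```

```text
[ 0.48628914 -0.23805695  0.31154025] [ 3.141e+00 -1.000e-03  2.260e+00] [ 0.2   0.31  0.19  1.73 -0.07  1.11  1.1 ] 0.04427764774525328 46.45860642311163
up in tool [ 0.001  0.001 -1.   ]
delta tool [0.0179 0.0066 0.0116]
```

{"fn": "apply_moves", "kwargs": {"claw": [0.04,0.04,0.04,0.04,0.04,0.04,0.04,0.04,0.04,0.04,0.04,0.04,0.04,0.04,0.04,0.04,0.04,0.04,0.04,0.04], "xyz": [[0,0,0],[0,0,0],[0,0,0],[0,0,0],[0,0,0],[0,0,0],[0,0,0],[0,0,0],[0,0,0],[0,0,0],[0,0,0],[0,0,0],[0,0,0],[0,0,0],[0,0,0],[0,0,0],[0,0,0],[0,0,0],[0,0,0],[0,0,0]], "twist": [[0,0,0.145],[0,0,0.145],[0,0,0.145],[0,0,0.145],[0,0,0.145],[0,0,0.145],[0,0,0.145],[0,0,0.145],[0,0,0.145],[0,0,0.145],[0,0,0.145],[0,0,0.145],[0,0,0.145],[0,0,0.145],[0,0,0.145],[0,0,0.145],[0,0,0.145],[0,0,0.145],[0,0,0.145],[0,0,0.145]]}}

```text
clock: 19.35
position: [0.4862, -0.2382, 0.3115]
tool_rot: [-3.14, 0.001, -0.639]
force: [0.1, 0.1, -2.0]
grip_width: 0.0439
finger_force: 46.5
```

{"fn": "apply_moves", "kwargs": {"claw": [0.04,0.04,0.04,0.04,0.04], "xyz": [[0,0,0],[0,0,0],[0,0,0],[0,0,0],[0,0,0]], "twist": [[0,-0.131,0],[0,-0.131,0],[0,-0.131,0],[0,-0.131,0],[0,0,0]]}}

```text
clock: 19.85
position: [0.4865, -0.2389, 0.3085]
tool_rot: [-3.14, 0.534, -0.634]
force: [0.3, -0.9, -2.0]
grip_width: 0.0443
finger_force: 46.5
```

```bash
python3 st.py .430 -.188 .05
```

```text
[ 0.4864616  -0.2388673   0.30850307] [-3.14   0.534 -0.634] [ 0.04  0.73  0.7   1.34 -0.41  1.76 -1.44] 0.04427308274947132 46.47376848530257
up in tool [-0.509 -0.001 -0.861]
delta tool [ 0.0665 -0.0072  0.261 ]
```

{"fn": "apply_moves", "kwargs": {"claw": [0.04,0.04,0.04,0.04,0.04,0.04,0.04,0.04,0.04,0.04,0.04,0.04], "xyz": [[0.006,0,0.025],[0.006,0,0.025],[0.006,0,0.025],[0.006,-0.003,0.025],[0.006,-0.004,0.025],[0.006,0,0.025],[0.006,0,0.025],[0.006,0,0.025],[0.006,0,0.025],[0.006,0,0.025],[0.006,0,0.01],[0,0,0]], "twist": [[0,0.01,0],[0,0,0],[0,0,0],[0,0,0],[0,0,0],[0,0,0],[0,0,0],[0,0,0],[0,0,0],[0,0,0],[0,0,0],[0,0,0]]}}

```text
clock: 21.05
position: [0.4337, -0.1901, 0.0524]
tool_rot: [-3.14, 0.515, -0.635]
force: [-0.5, -0.4, 0.3]
grip_width: 0.0444
finger_force: 46.5
```

```bash
python3 st.py .430 -.188 .015; python3 - <<'E'
from workcell import bot
import numpy as np
for c in("scene","side"):
    bot.grab_frame(c)
    for q in("bearing","tray"): print(c,q,[(round(d["score"],2),np.round(d["position"],3).tolist()) for d in bot.find_in(c,q)[:2]])
E
```

```text
[ 0.43367756 -0.19009335  0.05242216] [-3.14   0.515 -0.635] [ 0.01  0.93  0.58  1.73 -0.56  1.21 -1.33] 0.0444129018492108 46.46849839598872
up in tool [-0.492 -0.002 -0.87 ]
delta tool [0.0148 0.0006 0.0346]
scene bearing [(0.74, [0.435, -0.186, 0.059])]
scene tray [(0.68, [0.415, -0.189, 0.011])]
side bearing [(0.68, [0.44, -0.198, 0.063])]
side tray [(0.63, [0.449, -0.204, 0.007])]
```

{"fn": "apply_moves", "kwargs": {"claw": [0.04,0.04,0.04,0.04,0.04,0.04,0.04], "xyz": [[0.005,0,0.009],[0.005,0,0.009],[0.005,0,0.008],[0.003,0,0.005],[0.001,0,0.0025],[0,0,0],[0,0,0]], "twist": [[0,-0.009,0],[0,0,0],[0,0,0],[0,0,0],[0,0,0],[0,0,0],[0,0,0]]}}

```text
clock: 22.05
position: [0.4336, -0.1902, 0.0144]
tool_rot: [-3.14, 0.524, -0.638]
force: [0.4, 0.4, -1.1]
grip_width: 0.0444
finger_force: 46.5
```

{"fn": "apply_moves", "kwargs": {"claw": [0.04,0.04,0.04], "xyz": [[0.001,0,0.0017],[0,0,0],[0,0,0]], "twist": [[0,0,0],[0,0,0],[0,0,0]]}}

```text
clock: 22.35
position: [0.4336, -0.1901, 0.0124]
tool_rot: [-3.14, 0.524, -0.637]
force: [-0.0, 0.3, -1.4]
grip_width: 0.0445
finger_force: 46.5
```

{"fn": "apply_moves", "kwargs": {"claw": [0.04,0.04,0.04], "xyz": [[0.001,0,0.0017],[0,0,0],[0,0,0]], "twist": [[0,0,0],[0,0,0],[0,0,0]]}}

```text
clock: 22.65
position: [0.4335, -0.1901, 0.0103]
tool_rot: [-3.14, 0.524, -0.637]
force: [0.4, -0.7, -1.9]
grip_width: 0.0441
finger_force: 46.5
```

{"fn": "apply_moves", "kwargs": {"claw": [0.04,0.04,0.04], "xyz": [[0.0006,0,0.001],[0,0,0],[0,0,0]], "twist": [[0,0,0],[0,0,0],[0,0,0]]}}

```text
clock: 22.95
position: [0.4336, -0.1901, 0.0092]
tool_rot: [-3.14, 0.524, -0.637]
force: [-0.2, 0.5, -1.2]
grip_width: 0.0439
finger_force: 46.5
```

{"fn": "apply_moves", "kwargs": {"claw": [0.04,0.04,0.04], "xyz": [[0.0005,0,0.0009],[0,0,0],[0,0,0]], "twist": [[0,0,0],[0,0,0],[0,0,0]]}}

```text
clock: 23.25
position: [0.4336, -0.1901, 0.0088]
tool_rot: [-3.14, 0.524, -0.637]
force: [0.5, 0.8, 10.9]
grip_width: 0.0442
finger_force: 47.5
```

{"fn": "apply_moves", "kwargs": {"claw": [0.04,0.04,0.04], "xyz": [[0.0005,0,0.0009],[0,0,0],[0,0,0]], "twist": [[0,0,0],[0,0,0],[0,0,0]]}}

```text
clock: 23.55
position: [0.4336, -0.1901, 0.0086]
tool_rot: [-3.139, 0.525, -0.637]
force: [0.2, 0.9, 26.4]
grip_width: 0.0442
finger_force: 48.9
```

{"fn": "apply_moves", "kwargs": {"claw": [0.04,0.04,0.046,0.05,0.054,0.06,0.064,0.064,0.064,0.064,0.064,0.064,0.064,0.064,0.064], "xyz": [[-0.0007,0,-0.0011],[0,0,0],[0,0,0],[0,0,0],[0,0,0],[0,0,0],[0,0,0],[0,0,0],[0,0,-0.01],[0,0,-0.025],[0,0,-0.04],[0,0,-0.04],[0,0,-0.04],[0,0,-0.04],[0,0,0]], "twist": [[0,0,0],[0,0,0],[0,0,0],[0,0,0],[0,0,0],[0,0,0],[0,0,0],[0,0,0],[0,0,0],[0,0,0],[0,0,0],[0,0,0],[0,0,0],[0,0,0],[0,0,0]]}}

```text
clock: 25.05
position: [0.5141, -0.2509, 0.1818]
tool_rot: [-3.14, 0.517, -0.637]
force: [-0.2, -1.8, 0.3]
grip_width: 0.0638
finger_force: 0.0
```

```bash
python3 st.py .480 -.25 .36; python3 - <<'E'
from workcell import bot
import numpy as np
for c in("scene","side","wrist"):
    bot.grab_frame(c)
    for q in("bearing","tray"): print(c,q,[(round(d["score"],2),np.round(d["position"],3).tolist()) for d in bot.find_in(c,q)[:2]])
E
```

```text
[ 0.51408632 -0.25091556  0.18181515] [-3.14   0.517 -0.637] [ 0.07  0.89  0.65  1.38 -0.48  1.57 -1.41] 0.06379905016065475 0.0
up in tool [-0.494 -0.002 -0.869]
delta tool [-0.1124  0.0193 -0.1411]
scene bearing [(0.52, [0.433, -0.186, 0.02])]
scene tray [(0.79, [0.422, -0.202, 0.008]), (0.38, [0.453, -0.06, 0.128])]
side bearing [(0.62, [0.437, -0.195, 0.017])]
side tray [(0.96, [0.442, -0.198, 0.003])]
wrist bearing [(0.93, [0.438, -0.191, 0.014])]
wrist tray [(0.7, [0.453, -0.202, 0.009])]
```

```bash
python3 - <<'E'
from h import *
import pickle
f=pickle.load(open("w2.pkl","rb"))
ex=np.array([.978,-.208]);ey=np.array([.208,.978]);m=np.array([.4735,.0413])
def q(u,v,z): X=at_z(f,(u-.25)/1.5,(v-.25)/1.5,z)[:2]-m; return (X@ex*1000).round(1),(X@ey*1000).round(1)
for n,u,v,z in [("a topnear L",173,317,.132),("a topnear R",278,318,.132),("a topfar R",283,350,.132),("a topfar L",176,346,.132),("a botnear R",285,290,.112),("a botnear L",185,287,.112),
 ("b topnear L",68,311,.13),("b topnear R",150,316,.13),("b far R",154,340,.13),("b far L",74,334,.13),
 ("c R near",58,312,.13),("c R far",60,333,.13),("bearing",374.5,316,.126)]: print(n,q(u,v,z))
E
```

```text
a topnear L (np.float64(-7.1), np.float64(9.9))
a topnear R (np.float64(-7.2), np.float64(61.2))
a topfar R (np.float64(16.4), np.float64(59.2))
a topfar L (np.float64(15.5), np.float64(2.7))
a botnear R (np.float64(-3.8), np.float64(60.7))
a botnear L (np.float64(-6.3), np.float64(9.6))
b topnear L (np.float64(-7.8), np.float64(-56.3))
b topnear R (np.float64(-5.2), np.float64(-4.4))
b far R (np.float64(13.8), np.float64(-10.4))
b far L (np.float64(11.6), np.float64(-64.3))
c R near (np.float64(-6.8), np.float64(-64.5))
c R far (np.float64(11.4), np.float64(-75.3))
bearing (np.float64(-1.6), np.float64(102.9))
```

{"fn": "apply_moves", "kwargs": {"claw": [0.06,0.06,0.06,0.06,0.06,0.06,0.06,0.06,0.06,0.06,0.06,0.06,0.06,0.06,0.06,0.06,0.06,0.06,0.06,0.06], "xyz": [[-0.022,0,-0.039],[-0.022,0,-0.039],[-0.022,0,-0.039],[-0.022,0,-0.039],[-0.022,0,-0.039],[0,0,0],[0,0,0],[0,0,0],[0,0,0],[0,0,0],[0,0,0],[0,0,0],[0,0,0],[0,0,0],[0,0,0],[0,0,0],[0,0,0],[0,0,0],[0,0,0],[0,0,0]], "twist": [[0,0,0],[0,0,0],[0,0,0],[0,0,0],[0,0,0],[0,0.13,0],[0,0.13,0],[0,0.13,0],[0,0.127,0],[0,0,-0.145],[0,0,-0.145],[0,0,-0.145],[0,0,-0.145],[0,0,-0.145],[0,0,-0.145],[0,0,-0.145],[0,0,-0.145],[0,0,-0.145],[0,0,-0.145],[0,0,-0.145]]}}

```text
clock: 27.5
position: [0.512, -0.2496, 0.3639]
tool_rot: [-3.115, -0.004, 0.962]
force: [-0.5, -0.4, -0.5]
grip_width: 0.0599
finger_force: 0.0
```

{"fn": "apply_moves", "kwargs": {"claw": [0.06,0.06,0.06,0.06,0.06,0.06,0.06,0.06,0.06,0.06,0.06,0.06,0.06], "xyz": [[0,0,0],[0,0,0],[0,0,0],[0,0,0],[0,0,0],[0,0,0],[0,0,0],[0,0,0],[0,0,0],[0,0,0],[0,0,0],[0,0,0],[0,0,0]], "twist": [[0,0,-0.148],[0,0,-0.148],[0,0,-0.148],[0,0,-0.148],[0,0,-0.148],[0,0,-0.148],[0,0,-0.148],[0,0,-0.148],[0,0,-0.148],[0,0,-0.148],[0,0,-0.148],[0,0,-0.148],[0,0,-0.148]]}}

```text
clock: 28.8
position: [0.512, -0.2496, 0.3638]
tool_rot: [3.128, -0.024, 2.887]
force: [0.3, -0.9, 0.0]
grip_width: 0.0601
finger_force: 0.0
```

```bash
python3 st.py .435 .085 .39
```

```text
[ 0.51203195 -0.24957511  0.36383741] [ 3.128 -0.024  2.887] [ 0.42  0.34 -0.09  1.54  0.02  1.29  1.65] 0.06008849861733456 0.0
up in tool [ 0.024  0.013 -1.   ]
delta tool [ 0.1595  0.3046 -0.0184]
```

{"fn": "apply_moves", "kwargs": {"claw": [0.06,0.06,0.06,0.06,0.06,0.06,0.06,0.06,0.06,0.06,0.06,0.06,0.06,0.06,0.06], "xyz": [[0.018,0.034,-0.004],[0.018,0.034,-0.004],[0.018,0.034,-0.004],[0.018,0.034,-0.004],[0.018,0.034,-0.004],[0.018,0.034,-0.004],[0.018,0.034,0],[0.018,0.034,0],[0.018,0.034,0],[0,0,0],[0,0,0],[0,0,0],[0,0,0],[0,0,0],[0,0,0]], "twist": [[0,0,0],[0,0,0],[0,0,0],[0,0,0],[0,0,0],[0,0,0],[0,0,0],[0,0,0],[0,0,0],[0,0,-0.04],[0,-0.12,0],[0,-0.12,0],[0,-0.12,0],[0,-0.12,0],[0,0,0]]}}

```text
clock: 30.3
position: [0.4334, 0.0876, 0.3955]
tool_rot: [3.127, 0.462, 2.916]
force: [0.1, -0.5, -0.4]
grip_width: 0.0599
finger_force: 0.0
```

```bash
python3 st.py .432 .085 .215
```

```text
[0.43339733 0.0875581  0.39553984] [3.127 0.462 2.916] [-0.06 -0.15 -0.44  2.09  0.31  0.85  0.68] 0.059860150117594796 0.0
up in tool [-0.446  0.013 -0.895]
delta tool [ 0.0811 -0.0051  0.1612]
```

{"fn": "apply_moves", "kwargs": {"claw": [0.06,0.06,0.06,0.06,0.06,0.06,0.06,0.06], "xyz": [[0.012,-0.005,0.022],[0.012,0,0.023],[0.012,0,0.023],[0.012,0,0.023],[0.012,0,0.023],[0.012,0,0.023],[0.01,0,0.023],[0,0,0]], "twist": [[0.0145,0,0],[0,0,0],[0,0,0],[0,0,0],[0,0,0],[0,0,0],[0,0,0],[0,0,0]]}}

```text
clock: 31.1
position: [0.4307, 0.0828, 0.2135]
tool_rot: [-3.139, 0.453, 2.914]
force: [-0.5, 0.0, 0.4]
grip_width: 0.0599
finger_force: 0.0
```

```bash
python3 st.py .4845 .0738 .118; python3 - <<'E'
from h import *
from workcell import bot
import pickle
f=bot.grab_frame("wrist"); pickle.dump(f,open("w5.pkl","wb"))
print([(round(d["score"],2),np.round(d["position"],4).tolist()) for d in bot.find_in("wrist","scrap_a")])
im=f["img"][:,:,::-1].copy(); cv2.imwrite("pics/w5.png",cv2.resize(im[110:300,40:420],None,fx=2.1,fy=2.1,interpolation=cv2.INTER_CUBIC))
E
```

```text
[0.43073999 0.08275308 0.21347392] [-3.139  0.453  2.914] [-0.1   0.13 -0.5   2.38  0.91  0.5  -0.03] 0.05992367242604365 0.0
up in tool [-0.438 -0.002 -0.899]
delta tool [-0.0071  0.0036  0.1096]
[(0.94, [0.4583, 0.0116, 0.1294]), (0.92, [0.4795, 0.0752, 0.1316]), (0.66, [0.4503, -0.0568, 0.1259])]
```

View pics/w5.png

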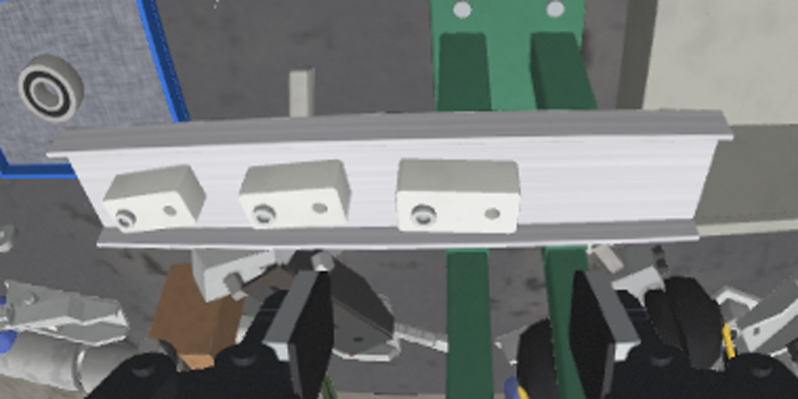

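```bash
python3 - <<'E'
from h import *
import pickle
f=pickle.load(open("w5.pkl","rb"))
ex=np.array([.977,-.212]);ey=np.array([.212,.977]);m=np.array([.4735,.0413])
def q(u,v,z): X=at_z(f,40+(u-.5)/2.1,110+(v-.5)/2.1,z)[:2]-m; return np.array([X@ex*1000,X@ey*1000]).round(1),(X+m).round(4)
for n,L,z in [("a",[(398,193),(519,193),(518,232),(400,231)],.132),("b",[(241,195),(338,190),(348,222),(247,230)],.130),("c",[(105,200),(187,196),(204,222),(118,231)],.130),
 ("lips",[(50,155),(732,136)],.124),("ends",[(98,244),(698,238)],.124)]:
    P=[q(*l,z) for l in L]; print(n,[p[0].tolist() for p in P],"c",np.mean([p[1] for p in P],0).round(4),np.mean([p[0] for p in P],0).round(1))
E
```

```text
a [[-7.1, 9.4], [-6.6, 57.3], [16.3, 58.3], [15.1, 8.6]] c [0.4849 0.073 ] [ 4.4 33.4]
b [[-4.5, -57.3], [-7.1, -15.1], [11.6, -13.5], [17.0, -60.1]] c [0.4699 0.0047] [  4.2 -36.5]
c [[-1.4, -126.7], [-4.0, -82.8], [12.1, -79.6], [19.2, -128.4]] c [ 0.4577 -0.0621] [   6.5 -104.4]
lips [[-23.9, -151.3], [-29.6, 144.7]] c [0.4466 0.0438] [-26.8  -3.3]
ends [[36.1, -151.0], [31.9, 146.0]] c [0.5062 0.0316] [34.  -2.5]
```

{"fn": "apply_moves", "kwargs": {"claw": [0.058,0.058,0.058,0.058,0.058,0.058,0.058], "xyz": [[-0.005,0.0025,0.02],[-0.004,0,0.022],[0,0,0.022],[0,0,0.02],[0,0,0.015],[0,0,0.011],[0,0,0]], "twist": [[0,0,0],[0,0,0],[0,0,0],[0,0,0],[0,0,0],[0,0,0],[0,0,0]]}}

```text
clock: 31.9
position: [0.4885, 0.0727, 0.1217]
tool_rot: [3.141, 0.459, 2.912]
force: [1.2, -0.1, 0.5]
grip_width: 0.0582
finger_force: 0.0
```

```bash
python3 st.py .4869 .0726 .118
```

```text
[0.48847961 0.07273963 0.12169923] [3.141 0.459 2.912] [-0.15  0.41 -0.38  2.36  1.53  0.44 -0.57] 0.05817243355799962 0.0
up in tool [-0.443  0.    -0.897]
delta tool [ 0.003  -0.0005  0.0026]
```

{"fn": "apply_moves", "kwargs": {"claw": [0.058,0.042,0.042,0.042,0.042,0.042,0.042,0.042], "xyz": [[0.003,0,0.0026],[0,0,0],[0,0,0],[0,0,0],[0,0,0],[0,0,0],[-0.0045,0,-0.009],[0,0,0]], "twist": [[0,0,0],[0,0,0],[0,0,0],[0,0,0],[0,0,0],[0,0,0],[0,0,0],[0,0,0]], "force": 40}}

```text
clock: 32.7
position: [0.4865, 0.0737, 0.1291]
tool_rot: [3.14, 0.459, 2.913]
force: [0.3, -0.2, -0.4]
grip_width: 0.0486
finger_force: 41.5
```

{"fn": "apply_moves", "kwargs": {"claw": [0.042,0.042,0.042,0.042,0.042,0.042,0.042,0.042,0.07,0.07,0.07], "xyz": [[0,0.02,0],[0,0.026,0],[0,0.027,0],[0,0.027,0],[0,0.027,0],[0,0.027,0],[0,0.02,0],[0,0,0],[0,0,0],[0,0,0],[0,0,0]], "twist": [[0,0,0],[0,0,0],[0,0,0],[0,0,0],[0,0,0],[0,0,0],[0,0,0],[0,0,0],[0,0,0],[0,0,0],[0,0,0]]}}

```text
clock: 33.8
position: [0.5251, 0.2422, 0.1279]
tool_rot: [3.141, 0.458, 2.913]
force: [0.2, -0.2, -0.5]
grip_width: 0.0699
finger_force: 0.0
```

```bash
python3 st.py .4719 .0041 .118; python3 - <<'E'
from workcell import bot
import numpy as np
for c in("scene","wrist"):
    bot.grab_frame(c)
    print(c,[(round(d["score"],2),np.round(d["position"],3).tolist()) for d in bot.find_in(c,"scrap_a")])
E
```

```text
[0.52512993 0.24221797 0.12793533] [3.141 0.458 2.913] [-0.38  0.54 -0.47  2.09  1.19  0.67 -0.44] 0.0698861419521707 0.0
up in tool [-0.442  0.001 -0.897]
delta tool [ 0.0024 -0.244   0.0097]
scene [(0.69, [0.514, 0.247, 0.025]), (0.58, [0.451, -0.06, 0.126])]
wrist [(0.95, [0.515, 0.241, 0.026])]
```

{"fn": "apply_moves", "kwargs": {"claw": [0.07,0.06,0.054,0.054,0.054,0.054,0.054,0.054,0.054,0.054,0.054], "xyz": [[0,0,-0.0253],[0,-0.024,0],[0,-0.028,0],[0,-0.028,0],[0,-0.028,0],[0,-0.028,0],[0,-0.028,0],[0,-0.028,0],[0,-0.028,0],[0.0024,-0.024,0],[0,0,0]], "twist": [[0,0,0],[0,0,0],[0,0,0],[0,0,0],[0,0,0],[0,0,0],[0,0,0],[0,0,0],[0,0,0],[0,0,0],[0,0,0]]}}

```text
clock: 35.1
position: [0.4595, 0.0145, 0.1491]
tool_rot: [-3.141, 0.455, 2.909]
force: [-0.2, 0.5, -0.5]
grip_width: 0.0541
finger_force: 0.0
```

```bash
python3 st.py .4719 .0041 .118
```

```text
[0.45945885 0.01453673 0.14907331] [-3.141  0.455  2.909] [ 0.08  0.31 -0.48  2.43  1.46  0.39 -0.39] 0.05406234345593939 0.0
up in tool [-0.44  -0.001 -0.898]
delta tool [ 0.0006 -0.0073  0.0343]
```

{"fn": "apply_moves", "kwargs": {"claw": [0.054,0.054,0.054,0.054,0.054,0.054], "xyz": [[0,-0.004,0.0],[0,-0.0035,0.007],[0,0,0.01],[0,0,0.01],[0,0,0.007],[0,0,0]], "twist": [[0,0.02,0],[0,0.01,0],[0,0,0],[0,0,0],[0,0,0],[0,0,0]]}}

```text
clock: 35.7
position: [0.4723, 0.008, 0.1171]
tool_rot: [3.141, 0.424, 2.915]
force: [-1.2, -0.4, -0.0]
grip_width: 0.0541
finger_force: 0.0
```

```bash
python3 st.py .4719 .0041 .118
```

```text
[0.4722743  0.00799447 0.11710349] [3.141 0.424 2.915] [ 0.09  0.4  -0.45  2.4   1.6   0.38 -0.48] 0.054067663181447435 0.0
up in tool [-0.412  0.    -0.911]
delta tool [-0.0008 -0.0039 -0.0006]
```

{"fn": "apply_moves", "kwargs": {"claw": [0.036,0.036,0.036,0.036,0.036,0.036,0.036,0.036], "xyz": [[0,-0.002,0],[0,0,0],[0,0,0],[0,0,0],[0,0,0],[-0.0042,0,-0.009],[0,0,0],[0,0.01,0]], "twist": [[0,0,0],[0,0,0],[0,0,0],[0,0,0],[0,0,0],[0,0,0],[0,0,0],[0,0,0]]}}

```text
clock: 36.5
position: [0.474, 0.0142, 0.1282]
tool_rot: [-3.141, 0.426, 2.913]
force: [0.4, -0.4, 0.0]
grip_width: 0.0433
finger_force: 40.6
```

{"fn": "apply_moves", "kwargs": {"claw": [0.036,0.036,0.036,0.036,0.036,0.036,0.036,0.036,0.036,0.036,0.065,0.065,0.065], "xyz": [[0,0.02,0],[0,0.027,0],[0,0.027,0],[0,0.027,0],[0,0.027,0],[0,0.027,0],[0,0.027,0],[0,0.027,0],[0,0.027,0],[0,0,0],[0,0,0],[0,0,0],[0,0,0]], "twist": [[0,0,0],[0,0,0],[0,0,0],[0,0,0],[0,0,0],[0,0,0],[0,0,0],[0,0,0],[0,0,0],[0,0,0],[0,0,0],[0,0,0],[0,0,0]]}}

```text
clock: 37.8
position: [0.5273, 0.244, 0.128]
tool_rot: [-3.141, 0.426, 2.913]
force: [0.4, -0.4, 0.1]
grip_width: 0.065
finger_force: 0.0
```

```bash
python3 st.py .4597 -.0625 .118; python3 - <<'E'
from workcell import bot
import numpy as np
for c in("scene","wrist"):
    bot.grab_frame(c)
    print(c,[(round(d["score"],2),np.round(d["position"],3).tolist()) for d in bot.find_in(c,"scrap_a")])
E
```

```text
[0.52725539 0.24402796 0.12802167] [-3.141  0.426  2.913] [-0.29  0.56 -0.58  2.06  1.17  0.72 -0.38] 0.0649947655359899 0.0
up in tool [-0.413 -0.001 -0.911]
delta tool [ 0.0009 -0.3139  0.0108]
scene [(0.76, [0.524, 0.244, 0.036]), (0.61, [0.449, -0.059, 0.127]), (0.6, [0.509, 0.245, 0.014])]
wrist [(0.81, [0.51, 0.242, 0.016]), (0.59, [0.514, 0.243, 0.042])]
```

{"fn": "apply_moves", "kwargs": {"claw": [0.065,0.06,0.054,0.054,0.054,0.054,0.054,0.054,0.054,0.054,0.054,0.054,0.054,0.054], "xyz": [[0,0,-0.0142],[0,-0.024,0],[0,-0.028,0],[0,-0.028,0],[0,-0.028,0],[0,-0.028,0],[0,-0.028,0],[0,-0.028,0],[0,-0.028,0],[0,-0.028,0],[0,-0.028,0],[0,-0.02,0],[0,-0.018,0],[0,0,0]], "twist": [[0,0.026,0],[0,0,0],[0,0,0],[0,0,0],[0,0,0],[0,0,0],[0,0,0],[0,0,0],[0,0,0],[0,0,0],[0,0,0],[0,0,0],[0,0,0],[0,0,0]]}}

```text
clock: 39.4
position: [0.45, -0.062, 0.1411]
tool_rot: [-3.141, 0.4, 2.911]
force: [0.3, 0.1, 0.0]
grip_width: 0.0541
finger_force: 0.0
```

```bash
python3 st.py .4597 -.0625 .118
```

```text
[ 0.45003644 -0.06204624  0.14113327] [-3.141  0.4    2.911] [ 0.28  0.31 -0.43  2.42  1.36  0.26 -0.06] 0.054132405154351894 0.0
up in tool [-0.389 -0.001 -0.921]
delta tool [0.0002 0.0018 0.025 ]
```

Good; advance, close, lift slightly, carry.

{"fn": "apply_moves", "kwargs": {"claw": [0.054,0.054,0.054,0.036,0.036,0.036,0.036,0.036,0.036,0.036], "xyz": [[0,0.001,0.01],[0,0,0.01],[0,0,0.005],[0,0,0],[0,0,0],[0,0,0],[0,0,0],[0,0,0],[-0.003,0,-0.007],[0,0.01,0]], "twist": [[0,0,0],[0,0,0],[0,0,0],[0,0,0],[0,0,0],[0,0,0],[0,0,0],[0,0,0],[0,0,0],[0,0,0]]}}

```text
clock: 40.4
position: [0.4628, -0.0519, 0.1262]
tool_rot: [-3.141, 0.401, 2.912]
force: [-0.6, -0.1, 0.4]
grip_width: 0.0439
finger_force: 40.7
```

```bash
python3 st.py .525 .235 .126
```

```text
[ 0.46283465 -0.05185465  0.12624861] [-3.141  0.401  2.912] [ 0.24  0.36 -0.42  2.4   1.5   0.28 -0.23] 0.04394298344931334 40.70211726240814
up in tool [-0.39  -0.    -0.921]
delta tool [ 0.0044  0.2935 -0.0017]
```

{"fn": "apply_moves", "kwargs": {"claw": [0.036,0.036,0.036,0.036,0.036,0.036,0.036,0.036,0.036,0.036,0.036,0.036,0.065,0.065,0.065], "xyz": [[0,0.02,0],[0,0.027,0],[0,0.028,0],[0,0.028,0],[0,0.028,0],[0,0.028,0],[0,0.028,0],[0,0.028,0],[0,0.028,0],[0,0.028,0],[0,0.028,0],[0,0,0],[0,0,0],[0,0,0],[0,0,0]], "twist": [[0,0,0],[0,0,0],[0,0,0],[0,0,0],[0,0,0],[0,0,0],[0,0,0],[0,0,0],[0,0,0],[0,0,0],[0,0,0],[0,0,0],[0,0,0],[0,0,0],[0,0,0]]}}

```text
clock: 41.9
position: [0.5302, 0.2392, 0.1256]
tool_rot: [-3.141, 0.4, 2.913]
force: [0.5, 0.6, 0.1]
grip_width: 0.0651
finger_force: 0.0
```

{"fn": "apply_moves", "kwargs": {"claw": [0.065,0.065,0.065,0.065,0.065], "xyz": [[0,0,-0.03],[0,0,-0.04],[0,0,-0.03],[0,0,0],[0,0,0]], "twist": [[0,0,0],[0,0,0],[0,0,0],[0,0,0],[0,0,0]]}}

```text
clock: 42.4
position: [0.4927, 0.2482, 0.2183]
tool_rot: [3.141, 0.401, 2.913]
force: [-0.3, 0.0, -0.3]
grip_width: 0.0648
finger_force: 0.0
```

```bash
python3 st.py; python3 - <<'E'
from workcell import bot
import numpy as np
for c in("scene","side","wrist"):
    bot.grab_frame(c)
    for q in ("scrap_a","bearing","bin","tray","yellow_wheel"):print(c,q,[(round(d["score"],2),np.round(d["position"],3).tolist()) for d in bot.find_in(c,q)])
E
```

```text
[0.49268758 0.24815855 0.21828598] [3.141 0.401 2.913] [-0.19  0.39 -0.73  2.03  0.89  0.83 -0.15] 0.064818821983224 0.0
up in tool [-0.391  0.    -0.921]
scene scrap_a [(0.67, [0.513, 0.242, 0.035])]
scene bearing [(0.52, [0.434, -0.182, 0.018])]
scene bin [(0.82, [0.535, 0.268, 0.034])]
scene tray [(0.74, [0.401, 0.121, 0.025]), (0.59, [0.421, -0.201, 0.008]), (0.24, [0.482, 0.057, 0.108])]
scene yellow_wheel [(0.54, [0.401, 0.12, 0.024])]
side scrap_a []
side bearing [(0.72, [0.508, 0.056, 0.124]), (0.7, [0.438, -0.195, 0.017])]
side bin [(0.65, [0.562, 0.312, 0.052])]
side tray [(0.88, [0.441, -0.196, 0.006])]
side yellow_wheel []
wrist scrap_a [(0.92, [0.512, 0.254, 0.016]), (0.75, [0.519, 0.244, 0.057])]
wrist bearing []
wrist bin []
wrist tray [(0.78, [0.433, -0.11, 0.006])]
wrist yellow_wheel [(0.55, [0.406, 0.122, 0.024])]
```

```bash
python3 -c "
from workcell import bot
print(bot.job_done())"
```

```text
the job is handed in; nothing more can be done
None
```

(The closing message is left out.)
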